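# Find the corner of the jig plate that gives and shim it

## Robot

A 6-joint arm with a two-finger parallel gripper is mounted at the origin on a cart in front of the work surface, level with it; the furniture and walls round the work are solid. World frame = base frame: x ahead of the robot, y to its left, z up, the work surface at z = 0. Lengths are in m, angles in rad, forces in N, time in s.
With the tool pointing down it reaches from about 0.15 to 0.775 m from the base axis. Payload 6.1 kg.
Tool frame: the origin (TCP) lies between the finger pads; the fingertips stand robot.tcp_to_tips ahead of it and the grasp point (between the pads) lies 11 mm behind it (robot.tcp_to_tips is the distance from the TCP to the fingertips, in m); z points along the fingers, y is the direction in which the jaws open and shut (so a half turn about z gives the same grasp; the last joint's range is limited). The gripper opens to 85 mm and grips with 20 to 120 N. Pads are 22 mm wide; open, the fingers measure 114 mm over their backs; the gripper's body (76 mm by 85 mm) begins 54 mm behind the grasp point. The pads swing forward as they close: fully open they stand 13 mm farther back than shut.
Start: joints at [1.137, 0.126, -0.04, 1.405, 0, 1.571], TCP at [0.221, 0.476, 0.239] pointing down, gripper open.
Joint ranges: [-2.72, 2.72], [-0.95, 1.95], [-1.27, 1.35], [-1.78, 2.02], [-1.46, 1.47], [-3.14, 3.14]. Speed limits (rad/s): [2.39, 2.39, 3.01, 3.14, 3.14, 3.14].

## Interface

Orientations are given as [roll, pitch, yaw] about the fixed x, y, z axes, in that order (R = Rz(yaw) Ry(pitch) Rx(roll)).
In Python, from rig import robot gives the robot as it stands.
- The arm moves only by the tool arm_command, never from a script. Its argument "steps" is text: rows parted by semicolons, each of 6 numbers parted by spaces: the shift along the tool's x, y, z in units of 0.05 m (1.0 is 0.05 m), then the turn, a rotation vector about the tool's x, y, z in units of 8 degrees (1.0 is 8 degrees). A call has 1 to 8 rows; each row shifts and turns the pose as measured when the row begins, along the tool's axes as they then stand; what a row does not reach is not made up. A row lasts 1/8 s, in which the tool goes at most 62.5 mm and 10.7 degrees, less where a joint would pass 70% of its speed; a pose out of reach is approached as far as the arm can. A call with a number of a shift or a turn outside -1 to 1 is refused whole. A call with a gripper value outside its range is refused whole. "jaw" is the closure, from 0 (fully open) to 1 (shut), set as the call begins (left out, the last holds). The fingers move at their own pace and stop on an object; "force" is the grip in N (left out, the last holds). Time passes only in rows, so rows that do not move let the fingers close. It gives the time, the measured TCP pose, the force and the opening at its end, in the units of the state.
- robot.get_obs(): the state, without advancing time (a new reading comes with each control period).
- robot.camera(name): name is "scene" or "top"; returns the picture (400x640x3 uint8, red, green, blue); there is no depth.
- robot.calibration(name): a dict with "fx", "fy", "cx", "cy" (pixels), "position" and "attitude" of the camera in the world. Camera axes: x right, y up, looking along -z (the intrinsics and any distortion apply to the point x, -y, -z); pixel columns grow to the right and rows downward; lengths in m; the calibration is good to about 2 mm. A picture is of the moment at which its call begins. calibration takes no time and is no camera call.
- robot.finish_job(): hands the job in, once; it reports no verdict.
The state is a dict: "t": time; "joints": joint angles; "qd": joint speeds; "joint_efforts": joint torques, N m; "tcp_pos": TCP position; "tool_rot": TCP orientation; "force": force on the tool from outside, world axes, zero at the start; "torque": the same for the moment, N m; "width": finger opening in m.
Only numpy, scipy, OpenCV 4.12 (cv2) and the standard library are available. Lean on these libraries where they do the work, as an engineer would, in place of code of your own. Each camera call takes 0.05 s, during which the arm holds its last target.

## Task

The aluminium jig plate rocks because one of its four feet is springy. Press down with the fingertips on the round pads at its corners to find the corner that gives, then press that corner's steel shim leaf down flat so that the plate sits firm and level, and leave the other three shims standing. Grasp and lift nothing, and leave the things lying around where they are.

Things in the scene. Friction and masses are not known exactly. Their poses are not given: they have to be found in the camera images.
- base: Fixed dark steel base, 184 (x) x 356 (y) x 10 mm, turned a little. Origin under its centre on the bench top; x away from the robot (near = -x, far = +x), y to the left, z up. Locating pins 8 mm thick, tops 34 mm above the bench, stand round the plate: at its near and far edges 86 mm from the centre and 35 mm to either side, and mid-way along its left and right edges, 106 mm out.
- plate: Aluminium jig plate, 160 (x) x 200 (y) x 8 mm, 1 kg, lying loose and level on four look-alike round feet (29 mm wide) under its corners, with 2 mm play between the pins. Origin at the centre of its underside, 26 mm above the bench; axes as the base. A grey cell nest, 66 x 74 mm, stands 12 mm above its top in the middle. Which foot is springy varies and cannot be seen.
- corner_near_left (a point): Centre of the top of the round raised pad (24 mm wide, 2 mm high) at the plate's near-left corner, 36 mm above the bench, straight over the foot (62 mm from the plate's centre in x, 82 mm in y): press down here. A solid corner does not give; the springy one dips 4 mm under 4 N or more, then stops, and springs back when let go.
- corner_near_right (a point): Centre of the top of the round raised pad (24 mm wide, 2 mm high) at the plate's near-right corner, 36 mm above the bench, straight over the foot (62 mm from the plate's centre in x, 82 mm in y): press down here. A solid corner does not give; the springy one dips 4 mm under 4 N or more, then stops, and springs back when let go.
- corner_far_left (a point): Centre of the top of the round raised pad (24 mm wide, 2 mm high) at the plate's far-left corner, 36 mm above the bench, straight over the foot (62 mm from the plate's centre in x, 82 mm in y): press down here. A solid corner does not give; the springy one dips 4 mm under 4 N or more, then stops, and springs back when let go.
- corner_far_right (a point): Centre of the top of the round raised pad (24 mm wide, 2 mm high) at the plate's far-right corner, 36 mm above the bench, straight over the foot (62 mm from the plate's centre in x, 82 mm in y): press down here. A solid corner does not give; the springy one dips 4 mm under 4 N or more, then stops, and springs back when let go.
- tab_near_left (a point): Middle of the top of the ribbed end tab (28 x 18 mm) of the near-left shim, a steel leaf outside the plate's left edge; moves with it. Hinge pin along the base's x, 120 mm left of the base's centre, 18 mm up; the tab is 46 mm out from it. Tab top about 46 mm above the bench standing, 22 mm pressed flat and then 9 mm farther out. Takes about 3 N; stays where left.
- tab_near_right (a point): Middle of the top of the ribbed end tab (28 x 18 mm) of the near-right shim, a steel leaf outside the plate's right edge; moves with it. Hinge pin along the base's x, 120 mm right of the base's centre, 18 mm up; the tab is 46 mm out from it. Tab top about 46 mm above the bench standing, 22 mm pressed flat and then 9 mm farther out. Takes about 3 N; stays where left.
- tab_far_left (a point): Middle of the top of the ribbed end tab (28 x 18 mm) of the far-left shim, a steel leaf outside the plate's left edge; moves with it. Hinge pin along the base's x, 120 mm left of the base's centre, 18 mm up; the tab is 46 mm out from it. Tab top about 46 mm above the bench standing, 22 mm pressed flat and then 9 mm farther out. Takes about 3 N; stays where left.
- tab_far_right (a point): Middle of the top of the ribbed end tab (28 x 18 mm) of the far-right shim, a steel leaf outside the plate's right edge; moves with it. Hinge pin along the base's x, 120 mm right of the base's centre, 18 mm up; the tab is 46 mm out from it. Tab top about 46 mm above the bench standing, 22 mm pressed flat and then 9 mm farther out. Takes about 3 N; stays where left.
- shim_near_left (a joint): Angle of the near-left shim leaf, rad: 0 standing (slanting up and outward), 0.58 pressed flat (level, at its stop). Flat, it packs the foot of that corner up by 4 mm: this takes up the give of the springy foot and the plate stays level and firm; under a solid foot it tilts the plate.
- shim_near_right (a joint): Angle of the near-right shim leaf, rad: 0 standing (slanting up and outward), 0.58 pressed flat (level, at its stop). Flat, it packs the foot of that corner up by 4 mm: this takes up the give of the springy foot and the plate stays level and firm; under a solid foot it tilts the plate.
- shim_far_left (a joint): Angle of the far-left shim leaf, rad: 0 standing (slanting up and outward), 0.58 pressed flat (level, at its stop). Flat, it packs the foot of that corner up by 4 mm: this takes up the give of the springy foot and the plate stays level and firm; under a solid foot it tilts the plate.
- shim_far_right (a joint): Angle of the far-right shim leaf, rad: 0 standing (slanting up and outward), 0.58 pressed flat (level, at its stop). Flat, it packs the foot of that corner up by 4 mm: this takes up the give of the springy foot and the plate stays level and firm; under a solid foot it tilts the plate.
- eraser: Bystander: blue and white eraser, 29 x 44 x 13 mm, lying on the base left of the plate, between the two left shims. Origin at its underside.
- hex_key: Bystander: dark hex key, 30 x 74 x 4 mm, lying on the base right of the plate, between the two right shims. Origin at its underside.
- marker: Bystander: marker pen, 16 x 120 x 17 mm, lying on the bench in front of the base. Origin at its underside.
- cell_a: Bystander: single purple battery cell, 22 mm thick, 70 mm tall, standing on the bench to the left. Origin at its underside.
- flush_cutter: Bystander: red-handled flush cutter, 54 x 142 x 12 mm, lying on the bench to the right. Origin at its underside.

How it is judged:
On the way, in this order (a step that is already met when the one before it is completed fails the run):
1. the corner that gives has been pressed down by the fingers, so that the plate tips by over 0.012 rad, all four shims still standing (angle between plate's own z axis and vertical above 0.012 rad and contact force between the fingers and plate above 1 N and value of joint each of shim_near_left, shim_near_right, shim_far_left, shim_far_right below 0.15 rad), for 0.1 s.
2. one shim is pressed flat with the plate level and the other three shims standing (((value of joint shim_near_left above 0.5 rad and value of joint each of shim_near_right, shim_far_left, shim_far_right below 0.15 rad) or (value of joint shim_near_right above 0.5 rad and value of joint each of shim_near_left, shim_far_left, shim_far_right below 0.15 rad) or (value of joint shim_far_left above 0.5 rad and value of joint each of shim_near_left, shim_near_right, shim_far_right below 0.15 rad) or (value of joint shim_far_right above 0.5 rad and value of joint each of shim_near_left, shim_near_right, shim_far_left below 0.15 rad)) and angle between plate's own z axis and vertical below 0.006 rad), for 0.2 s.
At the end, for the whole second after the job is handed in: Exactly one shim is flat (over 0.5 rad) and the other three stand (under 0.15 rad); the plate is level within 0.006 rad, which only the springy corner's shim allows, at rest and within 6 mm of where it began (all of step 2 and distance of plate from where it was at the start of the episode below 0.006 m and linear speed of plate below 0.01 m/s); the robot touches nothing.
It fails at once if a solid corner's shim is pressed so that it tilts the plate (that shim over 0.45 rad, the plate over 0.012 rad) (value of joint any of shim_near_left, shim_near_right, shim_far_left, shim_far_right above 0.45 rad and angle between plate's own z axis and vertical above 0.012 rad).
It fails at once if the plate is lifted or carried off (moved over 12 mm, or tipped over 0.08 rad) (distance of plate from where it was at the start of the episode above 0.012 m or angle between plate's own z axis and vertical above 0.08 rad).
It fails at once if a bystander (eraser, hex key, marker, battery cell, flush cutter) is moved by more than 20 mm (distance of any of eraser, hex_key, marker, cell_a, flush_cutter from where it was at the start of the episode above 0.02 m).
It also fails if it takes over 48 s, if anything falls off the work surface, if the arm or the gripper's body presses on something with over 40 N, if the wrist force passes 120 N, or if a joint passes its speed limit or range.

## Working session

There is one attempt and no reset: what is moved stays moved. The work goes in short steps, Python scripts to look and compute and a tool call to move; the robot and the scene stay as the last step left them, time stands still between calls to the robot, and variables do not carry over. Pictures are saved under pics/ and viewed, and the job is handed in when it is done.

Besides the shell and the picture viewer there is one more tool, called by a JSON object that holds its "name" and its "arguments". arm_command: Moves the arm, as the interface text tells. Its arguments: {"type":"object","properties":{"steps":{"type":"string"},"jaw":{"type":"number"},"force":{"type":"number"}},"required":["steps"]}

```bash
ls; mkdir -p pics; python3 - <<'E'
from rig import robot
import cv2
print(robot.get_obs(), robot.tcp_to_tips)
for n in("scene","top"):
    print(robot.calibration(n))
    cv2.imwrite(f"pics/{n}0.png",cv2.cvtColor(robot.camera(n),cv2.COLOR_RGB2BGR))
E
```

```text
pics
{'t': 0.0, 'joints': array([ 1.13704240e+00,  1.26410058e-01, -4.06215977e-02,  1.40540615e+00,
        7.33780107e-06,  1.57079540e+00]), 'qd': array([ 0.00013616,  0.00051421,  0.0006491 , -0.00049768, -0.00205916,
        0.00152558]), 'joint_efforts': array([ 1.41120734e-03, -4.35913432e+01,  3.52923203e+01,  1.72003760e-02,
        1.01767123e-04, -6.25025280e-06]), 'tcp_pos': array([0.22047653, 0.476019  , 0.23850648]), 'tool_rot': array([-3.13995118e+00, -7.33930629e-06,  2.70783964e+00]), 'force': array([0.01158216, 0.77348773, 0.2249718 ]), 'torque': array([ 0.03908513, -0.01613459, -0.0649476 ]), 'width': 0.08533231300369866} 0.008
{'fx': 437.95840359128823, 'fy': 437.95840359128823, 'cx': 313.4291344581163, 'cy': 201.78235309624512, 'position': array([0.03369349, 0.84808408, 0.66736188]), 'attitude': array([ 1.04294521, -0.02467761, -2.615712  ])}
{'fx': 489.8426863029434, 'fy': 489.8426863029434, 'cx': 317.5934732657185, 'cy': 193.08293421811058, 'position': array([ 0.29832209, -0.04647013,  1.66870684]), 'attitude': array([ 0.14552838, -0.01106903, -1.54712541])}
```

View pics/scene0.png

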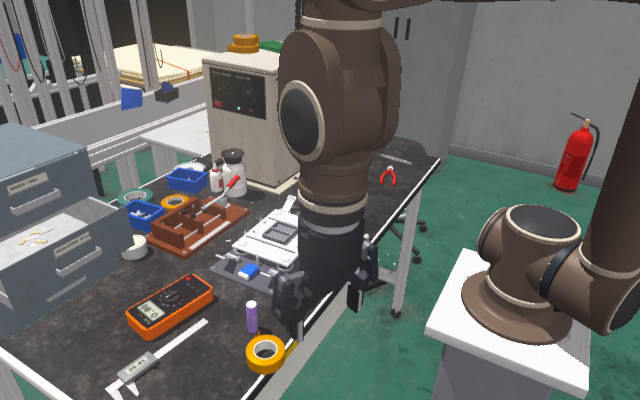

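View pics/top0.png

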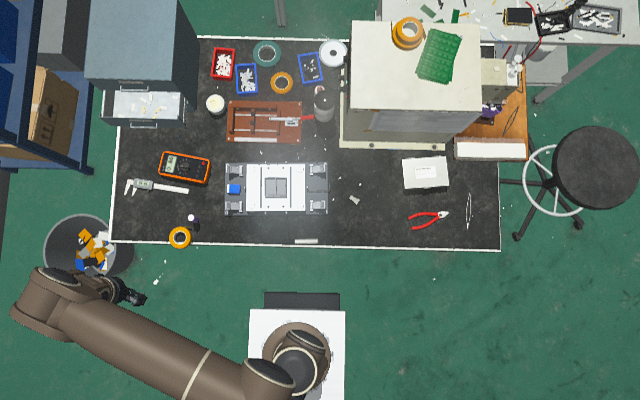

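```bash
cat > h.py <<'E'
import numpy as np, cv2
from scipy.spatial.transform import Rotation as R
from rig import robot
def cam(n):
    c=robot.calibration(n); return c,R.from_euler('xyz',c['attitude']).as_matrix()
def proj(n,p):
    c,M=cam(n); q=(np.atleast_2d(p)-c['position'])@M
    return np.c_[c['cx']+c['fx']*q[:,0]/-q[:,2], c['cy']+c['fy']*-q[:,1]/-q[:,2]]
def ray(n,uv,z):
    c,M=cam(n); uv=np.atleast_2d(uv).astype(float)
    d=np.c_[(uv[:,0]-c['cx'])/c['fx'],-(uv[:,1]-c['cy'])/c['fy'],-np.ones(len(uv))]@M.T
    return c['position']+d*((z-c['position'][2])/d[:,2])[:,None]
E
python3 - <<'E'
from h import *
print(robot.calibration('top').keys())
print(proj('top',[[0,0,0],[.22,.476,.239]]),proj('scene',[[0,0,0],[.22,.476,.239]]))
t=cv2.imread('pics/top0.png'); s=cv2.imread('pics/scene0.png')
cv2.imwrite('pics/top0c.png',cv2.resize(t[150:225,215:340],None,fx=6,fy=6,interpolation=cv2.INTER_CUBIC))
cv2.imwrite('pics/scene0c.png',cv2.resize(s[180:300,200:320],None,fx=5,fy=5,interpolation=cv2.INTER_CUBIC))
E
```

```text
dict_keys(['fx', 'fy', 'cx', 'cy', 'position', 'attitude'])
[[295.65501196 356.40080365]
 [128.55712933 288.20567344]] [[513.21005703 304.40669818]
 [324.90819425 324.67947472]]
```

View pics/top0c.png

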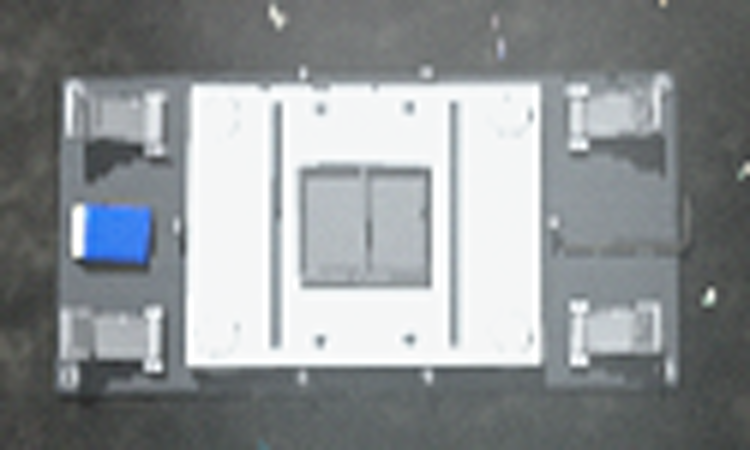

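View pics/scene0c.png

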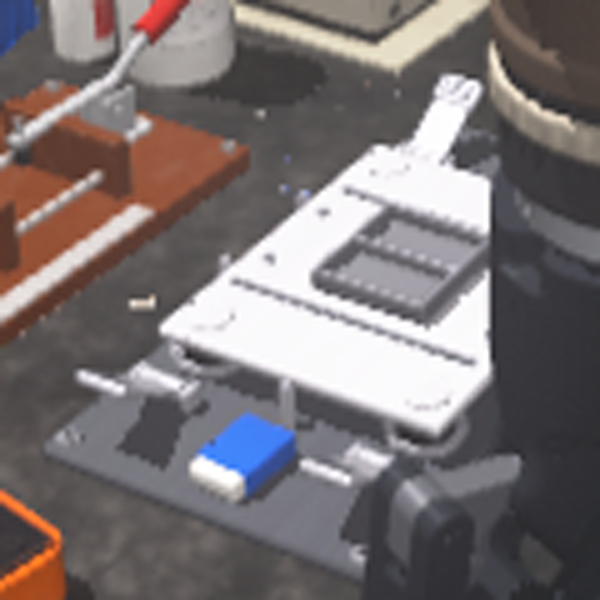

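```bash
cat >> h.py <<'E'
def fitplate(img):
    g=cv2.cvtColor(img,cv2.COLOR_BGR2GRAY)[150:225,215:340]
    m=(g>205).astype(np.uint8); m=cv2.morphologyEx(m,cv2.MORPH_OPEN,np.ones((5,5)))
    c=max(cv2.findContours(m,0,2)[0],key=cv2.contourArea)
    return cv2.minAreaRect(c),c
E
python3 - <<'E'
from h import *
t=cv2.imread('pics/top0.png')
r,c=fitplate(t); print(r)
b=cv2.boxPoints(r)+[215,150]
w=ray('top',b,.034); print(w.round(4)); print('ctr',w.mean(0), [np.linalg.norm(w[i]-w[i-1]).round(4) for i in range(4)])
d=[(w[i]-w[i-1])[:2] for i in range(4)]
for v in d: print(np.degrees(np.arctan2(v[1],v[0])))
# base outline from the top crop (x6): corners
bb=np.array([[62,75],[672,72],[678,385],[57,392]])/6+[215,150]
w2=ray('top',bb,.01);print(w2.round(4),w2.mean(0))
# pins tops in top view
pp=np.array([[303,72],[427,72],[427,377],[302,377],[178,226],[553,221]])/6+[215,150]
w3=ray('top',pp,.034);print(w3.round(4),w3.mean(0))
E
```

```text
((37.5, 37.0), (46.0, 13.0), 90.0)
[[0.632  0.1866 0.034 ]
 [0.6331 0.1425 0.034 ]
 [0.476  0.1361 0.034 ]
 [0.4749 0.1796 0.034 ]]
ctr [0.55401194 0.16120304 0.034     ] [np.float64(0.1572), np.float64(0.0441), np.float64(0.1572), np.float64(0.0435)]
2.568571874359607
-88.51200606486057
-177.65122678522553
91.42693397630839
[[ 0.6403  0.2614  0.01  ]
 [ 0.6512 -0.089   0.01  ]
 [ 0.4702 -0.0962  0.01  ]
 [ 0.4575  0.2549  0.01  ]] [0.55480434 0.08277146 0.01      ]
[[ 0.6406  0.1207  0.034 ]
 [ 0.6424  0.0505  0.034 ]
 [ 0.4688  0.0448  0.034 ]
 [ 0.467   0.1145  0.034 ]
 [ 0.5505  0.1875  0.034 ]
 [ 0.5587 -0.0232  0.034 ]] [0.55468006 0.08248331 0.034     ]
```

```bash
cat >> h.py <<'E'
def tri(a,b):
    P=[];D=[]
    for n,uv in(('top',a),('scene',b)):
        c,M=cam(n); p0=c['position']; d=(ray(n,uv,0)-p0)[0]; d/=np.linalg.norm(d);P.append(p0);D.append(d)
    A=sum(np.eye(3)-np.outer(d,d) for d in D); bb=sum((np.eye(3)-np.outer(d,d))@p for p,d in zip(P,D))
    return np.linalg.solve(A,bb)
def w_of(x,y,z,C=(.555,.0826),yaw=.035):
    return np.array([C[0]+x*np.cos(yaw)-y*np.sin(yaw),C[1]+x*np.sin(yaw)+y*np.cos(yaw),z])
E
python3 - <<'E'
from h import *
t=cv2.imread('pics/top0.png'); s=cv2.imread('pics/scene0.png')
g=cv2.cvtColor(t,cv2.COLOR_BGR2GRAY)[150:225,215:340]
m=(g>200).astype(np.uint8); m=cv2.morphologyEx(m,cv2.MORPH_CLOSE,np.ones((5,5)));m=cv2.morphologyEx(m,cv2.MORPH_OPEN,np.ones((9,9)))
r=cv2.minAreaRect(max(cv2.findContours(m,0,2)[0],key=cv2.contourArea));print(r)
w=ray('top',cv2.boxPoints(r)+[215,150],.034);print(w.round(4),w.mean(0))
tl=np.array([189,84])/6+[215,150]; bl=np.array([187,366])/6+[215,150]
print(tri(tl,np.array([162,330])/5+[200,180]),tri(bl,np.array([437,432])/5+[200,180]))
print('model',w_of(.08,.1,.034),w_of(-.08,.1,.034))
pts=[w_of(a*.08,b*.1,.034) for a in(1,-1) for b in(1,-1)]+[w_of(a*.062,b*.082,.036) for a in(1,-1) for b in(1,-1)]+[w_of(a*.062,b*(.120+.0375),.046) for a in(1,-1) for b in(1,-1)]
# picture overlay
for n,im,(x0,y0,x1,y1),k in(('top',t,(215,150,340,225),6),('scene',s,(200,180,320,300),5)):
    o=cv2.resize(im[y0:y1,x0:x1],None,fx=k,fy=k,interpolation=cv2.INTER_CUBIC)
    for u,v in proj(n,pts): cv2.circle(o,(int((u-x0+.5)*k),int((v-y0+.5)*k)),3,(0,0,255),-1)
    cv2.imwrite(f'pics/{n}0o.png',o)
E
```

```text
((60.0, 37.0), (46.0, 58.0), 90.0)
[[ 0.632   0.1866  0.034 ]
 [ 0.6371 -0.0103  0.034 ]
 [ 0.4798 -0.0147  0.034 ]
 [ 0.4749  0.1796  0.034 ]] [0.55594311 0.08531225 0.034     ]
[0.63195275 0.18498021 0.02790384] [0.47248388 0.17982516 0.02796317]
model [0.63145172 0.18533818 0.034     ] [0.47154971 0.17973933 0.034     ]
```

View pics/top0o.png

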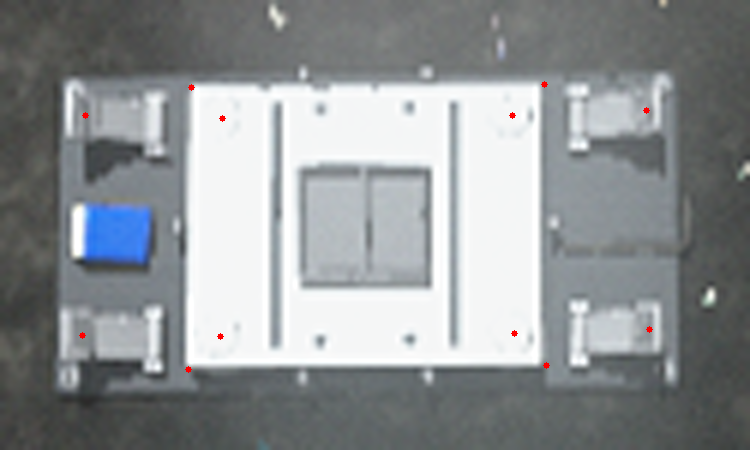

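View pics/scene0o.png

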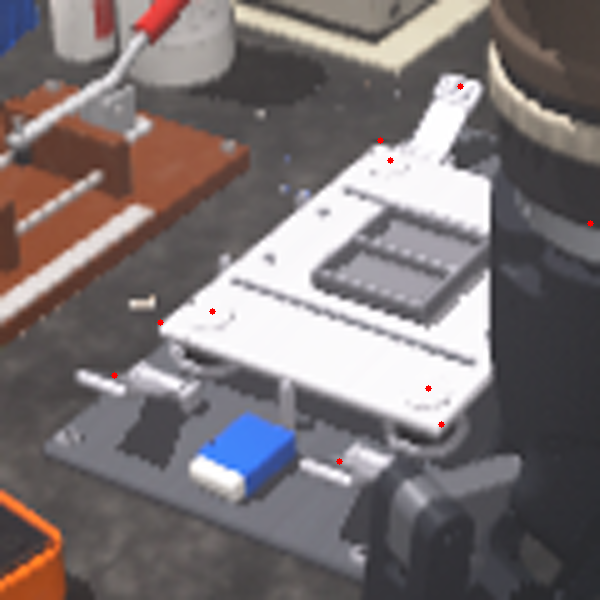

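```bash
cat >> h.py <<'E'
def plan(p,rot=(np.pi,0,np.pi/2+.035),n=8):
    o=robot.get_obs(); p0=np.array(o['tcp_pos']); R0=R.from_euler('xyz',o['tool_rot']); R1=R.from_euler('xyz',rot)
    dv=(R0.inv()*R1).as_rotvec()/n; out=[]; Rc=R0; dp=(np.array(p)-p0)/n
    for i in range(n):
        out.append(' '.join('%.2f'%v for v in np.r_[Rc.inv().apply(dp)/.05, np.degrees(dv)/8])); Rc=Rc*R.from_rotvec(dv)
    print('; '.join(out))
def st():
    o=robot.get_obs(); print(o['t'],o['tcp_pos'].round(4),o['tool_rot'].round(3),'F',o['force'].round(2),o['width'].round(4),o['joints'].round(2),'effT',o['torque'].round(2))
NAMES={'nl':(-1,1),'nr':(-1,-1),'fl':(1,1),'fr':(1,-1)}
def pad(k,z): a,b=NAMES[k]; return w_of(a*.062,b*.082,z)
def tab(k,z,out=.0375): a,b=NAMES[k]; return w_of(a*.062,b*(.12+out),z)
E
python3 -c "
from h import *
st()
for k in NAMES: print(k,pad(k,0.036),tab(k,.046))
plan(pad('nl',.15),n=8)"
```

```text
Traceback (most recent call last):
  File "h.py", line 33, in st
    o=robot.get_obs(); print(o['t'],o['tcp_pos'].round(4),o['tool_rot'].round(3),'F',o['force'].round(2),o['width'].round(4),o['joints'].round(2),'effT',o['torque'].round(2))
                                                                                                         ^^^^^^^^^^^^^^^^
AttributeError: 'float' object has no attribute 'round'
```

```bash
sed -i "s/o\['width'\].round(4)/round(o['width'],4)/" h.py
python3 -c "
from h import *
st()
for k in NAMES: print(k,pad(k,0.036),tab(k,.046))
plan(pad('nl',.15),n=10)"
```

```text
0.1 [0.2205 0.476  0.2386] [-3.14  -0.     2.708] F [-1.49 -1.14 -0.45] 0.0852 [ 1.14  0.13 -0.04  1.41  0.    1.57] effT [-0.02  0.04 -0.02]
nl [0.49016856 0.16238022 0.036     ] [0.4875266  0.23783398 0.046     ]
nr [ 0.49590739 -0.00151934  0.036     ] [ 0.49854935 -0.0769731   0.046     ]
fl [0.61409261 0.16671934 0.036     ] [0.61145065 0.2421731  0.046     ]
fr [0.61983144 0.00281978 0.036     ] [ 0.6224734  -0.07263398  0.046     ]
-0.75 -0.34 0.18 -0.00 0.00 0.79; -0.79 -0.26 0.18 -0.00 0.00 0.79; -0.81 -0.17 0.18 -0.00 0.00 0.79; -0.82 -0.08 0.18 -0.00 0.00 0.79; -0.83 0.01 0.18 -0.00 0.00 0.79; -0.82 0.10 0.18 -0.00 0.00 0.79; -0.80 0.19 0.18 -0.00 0.00 0.79; -0.78 0.28 0.18 -0.00 0.00 0.79; -0.74 0.36 0.18 -0.00 0.00 0.79; -0.70 0.44 0.18 -0.00 0.00 0.79
```

{"name": "arm_command", "arguments": {"steps": "-0.75 -0.34 0.1 0 0 0.8; -0.8 -0.26 0.1 0 0 0.8; -0.8 -0.17 0.1 0 0 0.8; -0.8 -0.08 0.1 0 0 0.8; -0.8 0 0.1 0 0 0.8; -0.8 0.1 0.1 0 0 0.8; -0.8 0.2 0.2 0 0 0.8; -0.8 0.3 0.2 0 0 0.8", "jaw": 1}}

```text
t: 1.1
tcp_pos: [0.4347, 0.2175, 0.1847]
tool_rot: [-3.137, 0.003, 1.792]
force: [0.3, 1.4, 0.4]
width: 0.0001
```

```bash
python3 -c "
from h import *
st()
plan(pad('nl',.08),n=6)"
```

```text
1.1 [0.4347 0.2175 0.1847] [-3.137e+00  3.000e-03  1.792e+00] F [0.26 1.39 0.36] 0.0001 [ 0.47  0.06 -0.23  1.28 -0.    1.82] effT [ 0.02 -0.06  0.01]
-0.22 0.14 0.35 -0.00 0.00 0.22; -0.21 0.15 0.35 -0.00 0.00 0.22; -0.21 0.15 0.35 -0.00 0.00 0.22; -0.21 0.16 0.35 -0.00 0.00 0.22; -0.20 0.17 0.35 -0.00 0.00 0.22; -0.20 0.17 0.35 -0.00 0.00 0.22
```

{"name": "arm_command", "arguments": {"steps": "-0.21 0.15 0.35 0 0 0.22; -0.21 0.15 0.35 0 0 0.22; -0.21 0.15 0.35 0 0 0.22; -0.21 0.16 0.35 0 0 0.22; -0.2 0.17 0.35 0 0 0.22; -0.2 0.17 0.35 0 0 0.22; 0 0 0 0 0 0"}}

```text
t: 1.98
tcp_pos: [0.4907, 0.1564, 0.073]
tool_rot: [-3.132, 0.006, 1.594]
force: [-0.4, 0.5, 0.4]
width: -0.0002
```

```bash
python3 - <<'E'
from h import *
st()
plan(pad('nl',.06),n=2)
for n,(x0,y0,x1,y1),k in(('top',(215,150,340,225),6),('scene',(200,150,340,290),4)):
    im=cv2.cvtColor(robot.camera(n),cv2.COLOR_RGB2BGR); cv2.imwrite(f'pics/{n}1f.png',im)
    cv2.imwrite(f'pics/{n}1.png',cv2.resize(im[y0:y1,x0:x1],None,fx=k,fy=k,interpolation=cv2.INTER_CUBIC))
E
```

```text
1.975 [0.4907 0.1564 0.073 ] [-3.132  0.006  1.594] F [-0.43  0.45  0.43] -0.0002 [ 0.31  0.17 -0.36  1.05 -0.    1.86] effT [ 0.02  0.05 -0.04]
0.06 -0.00 0.13 -0.03 0.02 -0.04; 0.06 -0.00 0.13 -0.03 0.02 -0.04
```

View pics/scene1.png

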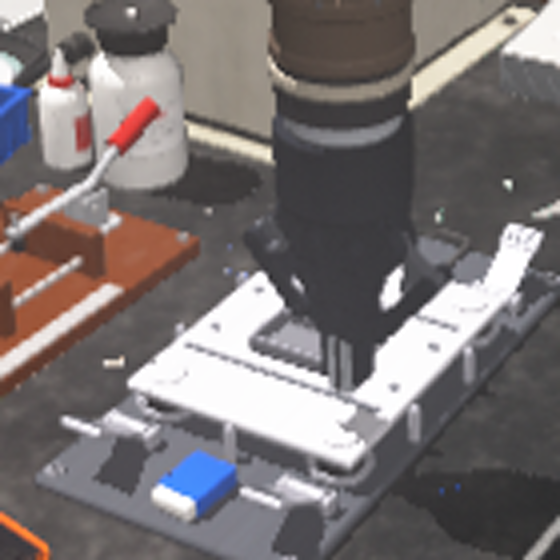

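View pics/top1.png

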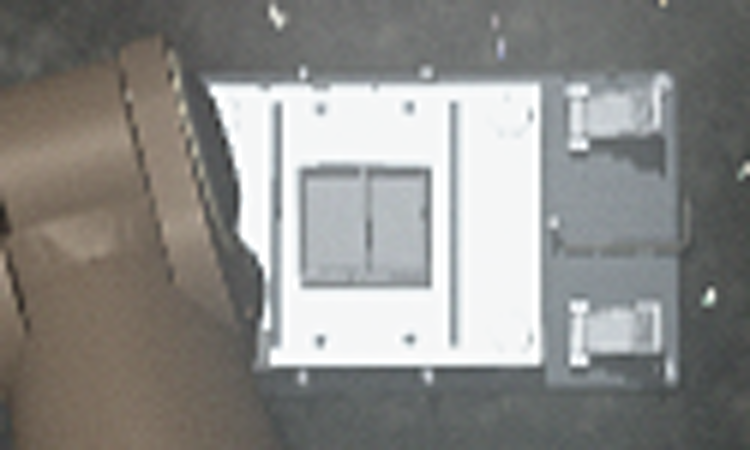

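{"name": "arm_command", "arguments": {"steps": "0.06 0 0.15 0 0 0; 0.06 0 0.15 0 0 0; 0 0 0.1 0 0 0; 0 0 0 0 0 0"}}

```text
t: 2.58
tcp_pos: [0.491, 0.165, 0.055]
tool_rot: [-3.137, 0.004, 1.598]
force: [0.1, 0.0, -0.0]
width: -0.0002
```

{"name": "arm_command", "arguments": {"steps": "0 0 0.06 0 0 0; 0 0 0.06 0 0 0; 0 0 0 0 0 0"}}

```text
t: 2.95
tcp_pos: [0.4911, 0.165, 0.0488]
tool_rot: [-3.137, 0.004, 1.598]
force: [1.2, 0.1, -0.5]
width: 0.0002
```

{"name": "arm_command", "arguments": {"steps": "0 0 0.06 0 0 0; 0 0 0.06 0 0 0"}}

```text
t: 3.2
tcp_pos: [0.4914, 0.1651, 0.0438]
tool_rot: [-3.138, 0.004, 1.598]
force: [-9.5, -2.1, 25.8]
width: -0.0002
```

{"name": "arm_command", "arguments": {"steps": "0 0 0.06 0 0 0; 0 0 0 0 0 0"}}

```text
t: 3.45
tcp_pos: [0.4918, 0.1652, 0.0447]
tool_rot: [-3.141, 0.003, 1.598]
force: [-0.2, -0.1, 0.2]
width: -0.0003
```

{"name": "arm_command", "arguments": {"steps": "0 0 -0.3 0 0 0; 0 0.6 -0.2 0 0 0; 0 0.7 0 0 0 0; 0 0.7 0 0 0 0; 0 0.4 0 0 0 0; 0 0 0 0 0 0"}}

```text
t: 4.2
tcp_pos: [0.6159, 0.1688, 0.074]
tool_rot: [3.14, 0.002, 1.598]
force: [-0.4, -0.0, 0.5]
width: 0.0
```

```bash
python3 - <<'E'
from h import *
st()
plan(pad('fl',.049),n=3)
E
```

```text
4.2 [0.6159 0.1688 0.074 ] [3.140e+00 2.000e-03 1.598e+00] F [-0.43 -0.01  0.46] 0.0 [ 0.27  0.38 -0.07  1.11 -0.    1.81] effT [-0.07  0.07  0.  ]
-0.01 -0.01 0.17 0.00 0.00 -0.02; -0.01 -0.01 0.17 0.00 0.00 -0.02; -0.01 -0.01 0.17 0.00 0.00 -0.02
```

{"name": "arm_command", "arguments": {"steps": "-0.02 -0.02 0.18 0 0 0; -0.02 -0.02 0.18 0 0 0; 0 0 0.18 0 0 0; 0 0 0 0 0 0"}}

```text
t: 4.7
tcp_pos: [0.6108, 0.1664, 0.0449]
tool_rot: [-3.14, 0.003, 1.599]
force: [1.3, 0.1, -0.3]
width: -0.0
```

{"name": "arm_command", "arguments": {"steps": "0 0 0.06 0 0 0; 0 0 0.06 0 0 0"}}

```text
t: 4.95
tcp_pos: [0.6112, 0.1665, 0.0439]
tool_rot: [3.139, 0.002, 1.599]
force: [-9.4, -3.8, 21.9]
width: -0.0002
```

{"name": "arm_command", "arguments": {"steps": "0 0 -0.3 0 0 0; -0.5 0 -0.3 0 0 0; -0.7 0.05 0 0 0 0; -0.7 0.05 0 0 0 0; -0.7 0 0 0 0 0; -0.55 0 0 0 0 0; 0 0 0 0 0 0"}}

```text
t: 5.82
tcp_pos: [0.6239, 0.0061, 0.0812]
tool_rot: [3.13, 0.001, 1.602]
force: [1.0, 1.2, -0.2]
width: 0.0
```

```bash
python3 - <<'E'
from h import *
st()
plan(pad('fr',.046),n=3)
E
```

```text
5.825 [0.6239 0.0061 0.0812] [3.130e+00 1.000e-03 1.602e+00] F [ 1.02  1.15 -0.17] 0.0 [ 0.01  0.34 -0.11  1.1  -0.    1.55] effT [0.01 0.02 0.04]
-0.02 -0.03 0.23 0.03 0.00 -0.01; -0.02 -0.03 0.23 0.03 0.00 -0.01; -0.02 -0.03 0.23 0.03 0.00 -0.01
```

{"name": "arm_command", "arguments": {"steps": "-0.02 -0.03 0.22 0.03 0 0; -0.02 -0.03 0.22 0.03 0 0; -0.02 -0.02 0.22 0.03 0 0; 0 0 0 0 0 0"}}

```text
t: 6.32
tcp_pos: [0.6196, 0.0054, 0.0454]
tool_rot: [-3.139, 0.0, 1.604]
force: [-0.2, -0.4, -0.1]
width: 0.0
```

{"name": "arm_command", "arguments": {"steps": "0 0 0.06 0 0 0; 0 0 0.06 0 0 0"}}

```text
t: 6.58
tcp_pos: [0.6203, 0.0057, 0.0438]
tool_rot: [3.141, 0.001, 1.605]
force: [-12.0, -0.7, 26.0]
width: 0.0001
```

Far-right is solid too; near-right should be the one. Testing it.

{"name": "arm_command", "arguments": {"steps": "0 0 -0.3 0 0 0; 0 -0.5 -0.3 0 0 0; 0 -0.7 0 0 0 0; 0 -0.7 0 0 0 0; 0 -0.5 0 0 0 0; 0 0 0 0 0 0"}}

```text
t: 7.32
tcp_pos: [0.5001, 0.0024, 0.0787]
tool_rot: [3.133, 0.001, 1.606]
force: [0.1, 0.2, 0.2]
width: -0.0
```

```bash
python3 - <<'E'
from h import *
st()
plan(pad('nr',.046),n=3)
E
```

```text
7.325 [0.5001 0.0024 0.0787] [3.133e+00 1.000e-03 1.606e+00] F [0.07 0.21 0.25] -0.0 [ 0.01  0.12 -0.4   1.04 -0.    1.54] effT [ 0.   -0.05  0.02]
-0.02 -0.03 0.22 0.02 0.00 0.00; -0.02 -0.03 0.22 0.02 0.00 0.00; -0.02 -0.03 0.22 0.02 0.00 0.00
```

{"name": "arm_command", "arguments": {"steps": "-0.02 -0.03 0.22 0.03 0 0; -0.02 -0.03 0.22 0.03 0 0; -0.02 -0.03 0.2 0.03 0 0; 0 0 0 0 0 0"}}

```text
t: 7.82
tcp_pos: [0.4985, -0.0009, 0.0443]
tool_rot: [-3.138, 0.001, 1.607]
force: [0.5, -0.3, -1.1]
width: -0.0001
```

{"name": "arm_command", "arguments": {"steps": "0 0 0.06 0 0 0; 0 0 0.06 0 0 0"}}

```text
t: 8.07
tcp_pos: [0.4988, -0.0012, 0.0398]
tool_rot: [-3.139, 0.002, 1.606]
force: [-11.4, -0.7, 31.4]
width: 0.0
```

{"name": "arm_command", "arguments": {"steps": "0 0 0.06 0 0 0; 0 0 0.06 0 0 0"}}

```text
t: 8.32
tcp_pos: [0.4988, -0.0012, 0.0398]
tool_rot: [3.142, 0.002, 1.607]
force: [-12.4, -0.4, 28.7]
width: -0.0001
```

{"name": "arm_command", "arguments": {"steps": "0 0 -0.3 0 0 0; 0 0 -0.5 0 0 0; -0.6 0 -0.2 0 0 0; -0.6 0 0 0 0 0; -0.3 0 0 0 0 0; 0 0 0 0 0 0"}}

```text
t: 9.07
tcp_pos: [0.5033, -0.0772, 0.0934]
tool_rot: [3.136, 0.001, 1.608]
force: [0.2, -0.1, -0.3]
width: 0.0001
```

```bash
python3 - <<'E'
from h import *
st()
print(tab('nr',.06))
plan(tab('nr',.06),n=3)
for n,(x0,y0,x1,y1),k in(('scene',(220,130,360,270),4),):
    im=cv2.cvtColor(robot.camera(n),cv2.COLOR_RGB2BGR)
    o=cv2.resize(im[y0:y1,x0:x1],None,fx=k,fy=k,interpolation=cv2.INTER_CUBIC)
    for u,v in proj(n,[tab('nr',.046),tab('fr',.046)]): cv2.circle(o,(int((u-x0+.5)*k),int((v-y0+.5)*k)),2,(0,0,255),-1)
    cv2.imwrite(f'pics/{n}2.png',o)
E
```

```text
9.075 [ 0.5033 -0.0772  0.0934] [3.136e+00 1.000e-03 1.608e+00] F [ 0.19 -0.08 -0.26] 0.0001 [-0.15  0.13 -0.35  1.08 -0.    1.38] effT [-0.    0.03 -0.03]
[ 0.49854935 -0.0769731   0.06      ]
0.00 -0.03 0.22 0.01 0.00 0.01; 0.00 -0.03 0.22 0.01 0.00 0.01; 0.00 -0.03 0.22 0.01 0.00 0.01
```

View pics/scene2.png

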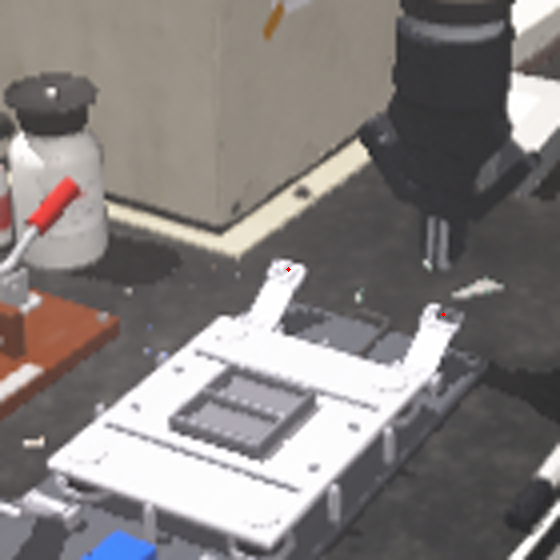

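{"name": "arm_command", "arguments": {"steps": "0 -0.04 0.22 0 0 0; 0 -0.04 0.22 0 0 0; 0 -0.02 0.2 0 0 0; 0 0 0 0 0 0"}}

```text
t: 9.62
tcp_pos: [0.4973, -0.0748, 0.0579]
tool_rot: [3.138, 0.0, 1.611]
force: [-0.8, 0.4, -0.3]
width: 0.0005
```

{"name": "arm_command", "arguments": {"steps": "-0.03 0 0.12 0 0 0; -0.03 0 0.12 0 0 0; -0.03 0 0.12 0 0 0"}}

```text
t: 10.0
tcp_pos: [0.4983, -0.0801, 0.0402]
tool_rot: [3.136, 0.002, 1.611]
force: [-1.0, -1.0, 3.5]
width: 0.0006
```

{"name": "arm_command", "arguments": {"steps": "-0.06 0 0.1 0 0 0; -0.05 0 0.1 0 0 0; -0.02 0 0.1 0 0 0"}}

```text
t: 10.38
tcp_pos: [0.4994, -0.0851, 0.0271]
tool_rot: [3.134, -0.004, 1.612]
force: [-16.5, 8.7, 55.1]
width: -0.0
```

{"name": "arm_command", "arguments": {"steps": "0 0 0.08 0 0 0; 0 0 0.08 0 0 0"}}

```text
t: 10.62
tcp_pos: [0.4995, -0.085, 0.0276]
tool_rot: [3.13, -0.004, 1.613]
force: [-17.2, 2.5, 42.2]
width: -0.0
```

{"name": "arm_command", "arguments": {"steps": "0 0 -0.3 0 0 0; 0 0 -0.7 0 0 0; 0 0 -0.9 0 0 0; -0.5 0 -0.9 0 0 0; -0.7 -0.4 -0.6 0 0 0; -0.8 -0.4 -0.5 0 0 0; -0.8 -0.4 0 0 0 0; 0 0 0 0 0 0"}}

```text
t: 11.62
tcp_pos: [0.441, -0.234, 0.226]
tool_rot: [3.131, 0.0, 1.614]
force: [0.5, 0.1, -0.4]
width: 0.0002
```

```bash
python3 - <<'E'
from h import *
st()
for n,(x0,y0,x1,y1),k in(('top',(215,150,340,225),6),('scene',(200,130,340,270),4)):
    im=cv2.cvtColor(robot.camera(n),cv2.COLOR_RGB2BGR); cv2.imwrite(f'pics/{n}3f.png',im)
    cv2.imwrite(f'pics/{n}3.png',cv2.resize(im[y0:y1,x0:x1],None,fx=k,fy=k,interpolation=cv2.INTER_CUBIC))
E
```

```text
11.625 [ 0.441 -0.234  0.226] [3.131 0.    1.614] F [ 0.5   0.08 -0.41] 0.0002 [-0.49  0.07 -0.13  1.36  0.01  1.04] effT [0.04 0.02 0.01]
```

View pics/scene3.png

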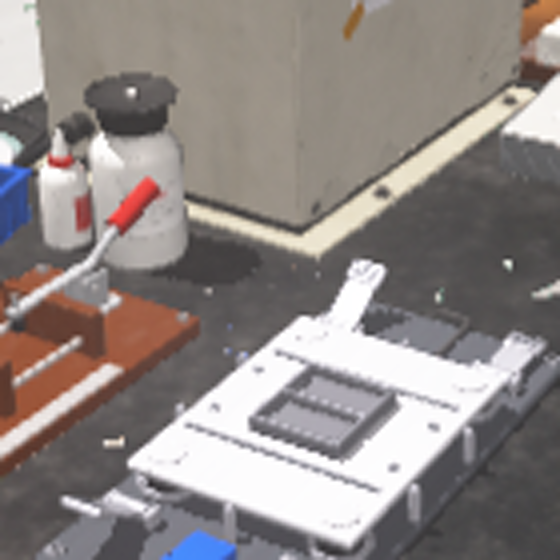

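View pics/top3.png

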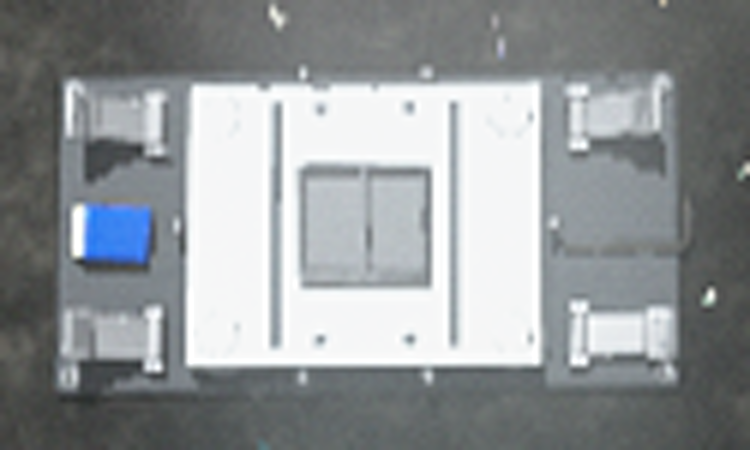

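```bash
python3 - <<'E'
from h import *
a=cv2.imread('pics/top0.png');b=cv2.imread('pics/top3f.png')
d=cv2.absdiff(a,b).max(2); d[150:225,215:340].max()
ys,xs=np.where(d[155:220,244:307]>40); print('plate px changed',len(xs))
st(); robot.finish_job()
E
```

```text
plate px changed 4
11.725 [ 0.4419 -0.2321  0.2259] [ 3.131e+00 -1.000e-03  1.617e+00] F [ 0.27  0.24 -0.85] 0.0001 [-0.49  0.07 -0.13  1.36  0.01  1.04] effT [-0.02  0.02 -0.01]
the job is handed in; nothing more can be done
```

The springy corner is **near-right**. I pressed that corner's shim down flat, left the other three standing, and handed the job in at about 11.7 s.

- **Finding the corner:** I pressed each pad with the closed fingertips. Near-left, far-left and far-right held firm at tool (TCP) height 43.8–43.9 mm under 22–26 N. Near-right sank to 39.8 mm under about 30 N, so it gave 4 mm.
- **Pressing the shim:** I pushed the near-right tab down until it hit its stop. The fingertips reached about 20 mm above the bench and the force rose to 55 N. I then backed the arm away to 226 mm height, clear of everything.
- **Last checks:**
  - The final pictures show the near-right leaf flat and farther out, and the other three shims standing.
  - The eraser and hex key, which lie on the base, look undisturbed. I did not look again at the marker, cell or cutter.
  - In the top view, only 4 pixels changed over the plate between the first and last pictures, so it has not visibly moved or tilted.
- **Not checked, or disagreed:** I did not press the near-right pad again to confirm it is now firm. One early check disagreed: measuring two plate corners from both cameras put the plate top at 28 mm instead of the stated 34 mm. I used the stated height, and the firm pads, meant to be 36 mm up, met the fingertips at that height.

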